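# Set the offcut box gate on its stay

### The arm

A 6-joint arm with a two-finger parallel gripper is mounted at the origin on the work surface. World frame = base frame: x ahead of the robot, y to its left, z up, the work surface at z = 0. Lengths are in m, angles in rad, forces in N, time in s.
With the tool pointing down it reaches from about 0.225 to 0.875 m from the base axis. Payload 3.4 kg.
Tool frame: the origin (TCP) lies at the very end of the fingers, on their centre line; the grasp point (between the pads) lies 19 mm behind it (arm.hold_point_z is the distance from the TCP to the grasp point, in m); x points along the fingers, z is the direction in which the jaws open and shut, and the axes are right-handed (so a half turn about x gives the same grasp; the last joint's range is limited). The gripper opens to 85 mm and grips with 20 to 120 N. Pads are 22 mm wide; open, the fingers measure 114 mm over their backs; the gripper's body (76 mm by 85 mm) begins 54 mm behind the grasp point. The pads swing forward as they close: fully open they stand 13 mm farther back than shut.
Start: joints at [-1.317, 0.276, 1.505, -0, 1.361, -0.121], TCP at [0.211, -0.535, 0.211] pointing down, gripper open.
Joint ranges: [-2.89, 2.89], [-0.75, 2.08], [0.22, 2.7], [-1.18, 4.32], [0.11, 2.71], [-2.7, 2.7]. Speed limits (rad/s): [2.57, 2.57, 3.14, 3.14, 3.14, 3.14].

### API

Orientations are given as a unit quaternion [x, y, z, w].
In Python, from station import arm gives the robot as it stands.
- The arm moves only by the tool drive_tool, never from a script. Its argument "deltas" is a list of rows, each a list of 5 numbers: the shift along the tool's x, y, z in cm, then the turn about the tool's x in degrees, then the opening, from 0 (shut) to 1 (fully open). In form: [[x, y, z, twist, claw], ...]. A call has 1 to 12 rows; each row is the pose to reach, as a shift and turn from the pose commanded when the call began, along the tool's axes at that moment; what a row does not reach only later rows make up. A row lasts 1/12 s, in which the tool goes at most 41.7 mm and 7.16 degrees, less where a joint would pass 70% of its speed; a pose out of reach is approached as far as the arm can. A call with a gripper value outside its range is refused whole. The fingers move at their own pace and stop on an object; "newtons" is the grip in N (left out, the last holds). Time passes only in rows, so rows that repeat a pose let the fingers close. It gives the time, the measured TCP pose, the force and the opening at its end, in the units of the state.
- arm.read_state(): the state, without advancing time (a new reading comes with each control period).
- arm.camera(name): name is "side" or "top" or "wrist"; returns a dict with "image" (384x512x3 uint8, blue, green, red), "z_map" (384x512 float32, m along the optical axis (not along the pixel's ray), 0 where there is no reading), "fov_y" (degrees; the focal length in pixels is half the picture's height over the tangent of half this angle, whatever the lens; pixels are square), "cx", "cy" (the principal point, pixels), "rvec" (rotation vector, rad) and "tvec" (3), from world to camera coordinates, as OpenCV has them. Camera axes: x right, y down, z forward; pixel columns grow to the right and rows downward; lengths in m; the calibration is good to about 2 mm. A picture is of the moment at which its call begins.
- arm.hand_in(): hands the job in, once; it reports no verdict.
The state is a dict: "time_s": time; "qpos": joint angles; "joint_velocities": joint speeds; "joint_torque": joint torques, N m; "eef_pos": TCP position; "eef_rot": TCP orientation; "wrist_force": force on the tool from outside, world axes, zero at the start; "torque": the same for the moment, N m; "finger_gap": opening from 0.0 (shut) to 1.0 (fully open).
Only numpy, scipy, OpenCV 4.12 (cv2) and the standard library are available. Lean on these libraries where they do the work, as an engineer would, in place of code of your own. Each camera call takes 0.05 s, during which the arm holds its last target.

### The job

The gate of the offcut box stands too wide: take its stay arm by the black knob, raise it and swing it over (the gate comes along) until the orange-ringed middle hole is above the brass peg, then press the stay down over the peg until it lies home on the stand, and let go. The peg may stand anywhere along its slot, so feel for it gently: press the knob with no more than about 10 N, as the peg and stand must not be borne on hard, and leave the other things on the bench alone.

Things in the scene. Friction and masses are not known exactly. Their poses are not given: they have to be found in the camera images.
- box: Plywood offcut box standing fixed on the bench, about 160 x 230 mm, walls 78 mm high, open on one side where its swing gate hangs. Origin at bench level; in its frame the box stands at x +65 to +225 mm, y -155 to +75 mm, the shut gate lies along +y at x = 60 mm, and the gate opens towards -x. The gate's upright hinge axis is at x = 60, y = -130 mm in this frame.
- gate (a joint): Gate angle, rad: 0 shut, growing as it opens (counter-clockwise from above), at most 1.1. It swings with light, damped friction and stays where left. The stay's swivel pin stands on the gate 160 mm from the hinge axis: from the hinge it lies along the box's +y at gate angle 0, turned counter-clockwise by the gate angle.
- stay_swivel (a joint): Turn of the stay about its upright swivel pin, rad, counter-clockwise from above: at 0 the stay points straight on along the gate, away from the hinge; so its heading is box yaw + 90 degrees + gate + stay_swivel. It is negative at the start and when home (keep it so: pulled out straight the linkage locks). Range -1.9 to 1.0, light friction.
- stay_lift (a joint): Lift of the stay about a level axis through the swivel pin at 100 mm above the bench, rad: 0 level (seated), positive = free end raised, at most 0.5. It has stiff, damped friction: the stay does not fall by itself; at the knob it takes about 1 N down or 3 N up to move it slowly, and more the faster it is moved (1 N more per 20 mm/s). At rest on the stand it reads between 0 and 0.01. A push at the knob bears on the peg or stand about twice as hard, by leverage.
- hole (a point): The ringed hole of the stay: middle one of three, marked with an orange ring; 13 mm diameter, 135 mm along the stay from the swivel pin. The point is the hole's centre at the bar's underside. The stay is an aluminium flat bar 28 mm wide, 8 mm thick, its mid-thickness on the lift axis; the other two holes are at 95 and 175 mm.
- knob (a point): Centre of the black upright knob on the stay's free end: a plain round post 24 mm diameter, standing on a flange of 38 mm diameter whose top is 12 mm above the bar's mid-thickness; the post ends 52 mm above mid-thickness. The point lies 205 mm along the stay from the swivel pin and 34 mm above mid-thickness. The place to grip the stay; it tilts with the lift.
- stay: The stay bar itself; origin on the swivel axis at mid-thickness, x along the bar to the knob, z up.
- stand: Green peg stand fixed to the bench; origin at bench level under the middle of its slot. Its x axis (heading away from the swivel pin) is the slot's direction, roughly along the stay when seated. Top plate 62 x 30 mm.
- seat (a point): Middle of the slot on the stand's top face, 96 mm above the bench, on which the stay's underside rests when home. A brass peg (10 mm diameter, 20 mm tall, its top 5 mm rounded to a dome) is clamped somewhere in the slot: up to 16 mm either way of this point along the stand's x axis. Where exactly is not measured: it must be felt for or seen.
- offcut_a: pale wood offcut, 90 x 38 x 25 mm, lying in the box; bystander.
- offcut_b: brown wood offcut, 60 x 45 x 30 mm, lying in the box; bystander.
- tape_measure: grey and blue tape measure, 62 x 32 x 56 mm, standing beside the box and stand; bystander.
- drink: clear drink bottle with green cap, 62 mm wide, 190 mm tall; bystander.
- glue_tin: steel glue tin, 80 mm wide, 110 mm tall; bystander.
- screwdriver: screwdriver lying on the bench; bystander.
- push_stick: dark wooden push stick, flat, about 200 mm long; bystander.
Not all that is in view belongs to the job. What is shaped like the stand but red is not meant.

How it is judged:
On the way, in this order (a step that is already met when the one before it is completed fails the run):
1. the stay has been raised clear above the peg (value of joint stay_lift above 0.12 rad), for 0.1 s.
2. the ringed hole is down over the peg (horizontal distance between hole and seat below 0.019 m and y of hole in the frame of stand between -0.004 and 0.004 m and height (world z) of hole below 0.0995 m), for 0.2 s.
At the end, for the whole second after the job is handed in: The stay lies home on the stand with the peg through the ringed hole: the hole's centre is within 19 mm of the slot's middle (the peg's range plus play) and within 4 mm of the slot's line, its underside no more than 3.5 mm above the stand's top face; gate and stay at rest (all of step 2 and velocity of joint gate between -0.03 and 0.03 rad/s and linear speed of stay below 0.01 m/s); the robot touches nothing.
It fails at once if the stay bears on the peg or stand with more than 30 N (contact force between stay and stand above 30 N).
It fails at once if any of the other things (offcuts, tape measure, bottle, tin, screwdriver, push stick) is moved more than 20 mm (distance of any of offcut_a, offcut_b, tape_measure, drink, glue_tin, screwdriver, push_stick from where it was at the start of the episode above 0.02 m).
It also fails if it takes over 72 s, if anything falls off the work surface, if the arm or the gripper's body presses on something with over 40 N, if the wrist force passes 120 N, or if a joint passes its speed limit or range.

## Working session

There is one attempt and no reset: what is moved stays moved. The work goes in short steps, Python scripts to look and compute and a tool call to move; the robot and the scene stay as the last step left them, time stands still between calls to the robot, and variables do not carry over. Pictures are saved under pics/ and viewed, and the job is handed in when it is done.

Besides the shell and the picture viewer there is one more tool, called after "Request:" as name(argument=value, ...), one argument or row to a line, values as JSON. drive_tool: Moves the arm, as the interface text tells. Its arguments: {"type":"object","properties":{"deltas":{"type":"array"},"newtons":{"type":"number"}},"required":["deltas"]}

```bash
mkdir -p pics; ls; cat > h.py <<'E'
import numpy as np, cv2
from station import arm
from scipy.spatial.transform import Rotation as R
def cam(n):
    c=arm.camera(n); h=c["image"].shape[0]
    c["f"]=h/2/np.tan(np.radians(c["fov_y"])/2); c["R"]=R.from_rotvec(np.ravel(c["rvec"])).as_matrix(); c["t"]=np.ravel(c["tvec"]); return c
def cloud(c):
    z=c["z_map"]; v,u=np.mgrid[:z.shape[0],:z.shape[1]]
    p=np.stack([(u-c["cx"])/c["f"]*z,(v-c["cy"])/c["f"]*z,z],-1)
    P=(p-c["t"])@c["R"]; P[z==0]=np.nan; return P
def px(c,p):
    q=c["R"]@np.array(p)+c["t"]; return q[:2]/q[2]*c["f"]+[c["cx"],c["cy"]]
E
python3 - <<'E'
from h import *
s=arm.read_state(); print(s)
for n in ["side","top","wrist"]:
    c=cam(n); cv2.imwrite(f"pics/{n}0.png",c["image"]); np.savez(f"{n}0.npz",P=cloud(c),im=c["image"])
    print(n,c["fov_y"],c["cx"],c["cy"],-c["R"].T@c["t"])
E
```

```text
pics
{'time_s': 0.0, 'qpos': array([-1.31700426e+00,  2.76616890e-01,  1.50617908e+00, -2.83790741e-07,
        1.36068726e+00, -1.20997110e-01]), 'joint_velocities': array([-3.94266279e-05, -1.96316920e-03, -5.58128197e-04,  2.20850082e-03,
       -9.31016835e-04, -1.67968112e-03]), 'joint_torque': array([-7.25951340e-04, -4.16778338e+01, -2.45805126e+01, -2.84399339e-04,
        1.09666813e-02,  2.30703286e-06]), 'eef_pos': array([ 0.2103426 , -0.53451812,  0.20980896]), 'eef_rot': array([ 0.39853658,  0.58489912, -0.39765625,  0.58389307]), 'wrist_force': array([-0.83627835, -0.04212021, -0.22197094]), 'torque': array([-0.01408817, -0.02223128, -0.01513785]), 'finger_gap': 0.997291669966711}
side 48.82740914082513 257.0783939637286 187.85744180283686 [0.42194559 1.14479878 1.17812832]
top 43.589634169827065 252.97762504823663 190.6848888162804 [ 0.29472673 -0.03017617  1.71914333]
wrist 59.23706474615233 257.8591070141508 194.4972654297074 [ 0.27703983 -0.50915046  0.37402564]
```

View pics/side0.png

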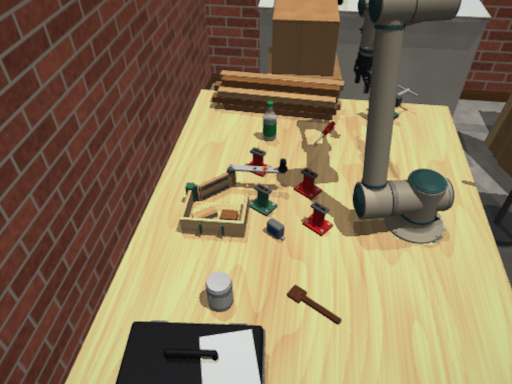

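View pics/top0.png

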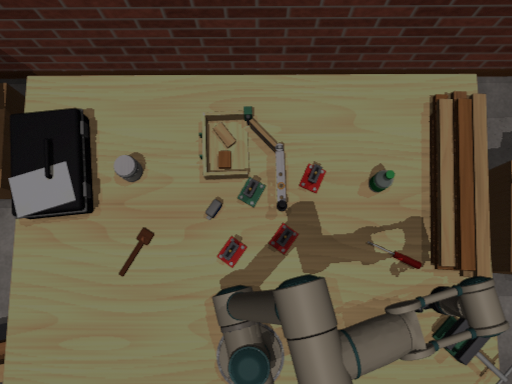

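View pics/wrist0.png

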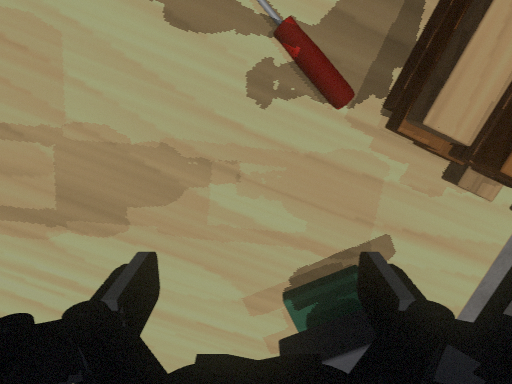

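Top picture: box around (228,148), hinge (248,113), swivel pin (280,147), knob (282,206). Stand-like objects: green (252,191), red (313,177), (284,239) and (232,250). The green one fits the description. I'll enlarge to confirm.

```bash
python3 - <<'E'
from h import *
d=np.load("top0.npz"); im=d["im"];P=d["P"]
cv2.imwrite("pics/topc.png",cv2.resize(im[95:255,190:340],(750,800)[:2],interpolation=cv2.INTER_CUBIC)[:600] if 0 else cv2.resize(im[95:215,190:340],(750,600),interpolation=cv2.INTER_CUBIC))
d2=np.load("side0.npz")
cv2.imwrite("pics/sidec.png",cv2.resize(d2["im"][140:250,170:310],(763,600),interpolation=cv2.INTER_CUBIC))
np.set_printoptions(precision=4,suppress=True)
for n,(u,v) in dict(pin=(280,148),knob=(282,206),stand=(252,191)).items(): print(n,P[v-1:v+2,u-1:u+2].reshape(-1,3))
E
```

```text
pin [[ 0.7088 -0.1035  0.1053]
 [ 0.7077 -0.1068  0.1095]
 [ 0.7085 -0.1104  0.1063]
 [ 0.7046 -0.1034  0.1079]
 [ 0.7054 -0.107   0.1046]
 [ 0.7055 -0.1105  0.104 ]
 [ 0.7017 -0.1035  0.105 ]
 [ 0.7026 -0.1071  0.1015]
 [ 0.6993 -0.1099  0.1147]]
knob [[ 0.5007 -0.1063  0.1515]
 [ 0.5    -0.1093  0.1566]
 [ 0.5    -0.1125  0.1572]
 [ 0.4973 -0.1062  0.1521]
 [ 0.4969 -0.1093  0.1556]
 [ 0.497  -0.1127  0.1543]
 [ 0.4949 -0.1065  0.1448]
 [ 0.4942 -0.1095  0.1505]
 [ 0.4954 -0.1133  0.1415]]
stand [[ 0.5595 -0.0068  0.0986]
 [ 0.5597 -0.0102  0.0973]
 [ 0.5601 -0.0136  0.0949]
 [ 0.5568 -0.0067  0.0941]
 [ 0.5556 -0.0102  0.1015]
 [ 0.5561 -0.0136  0.0984]
 [ 0.5531 -0.0067  0.0957]
 [ 0.5531 -0.0102  0.0955]
 [ 0.5627 -0.013   0.035 ]]
```

View pics/topc.png

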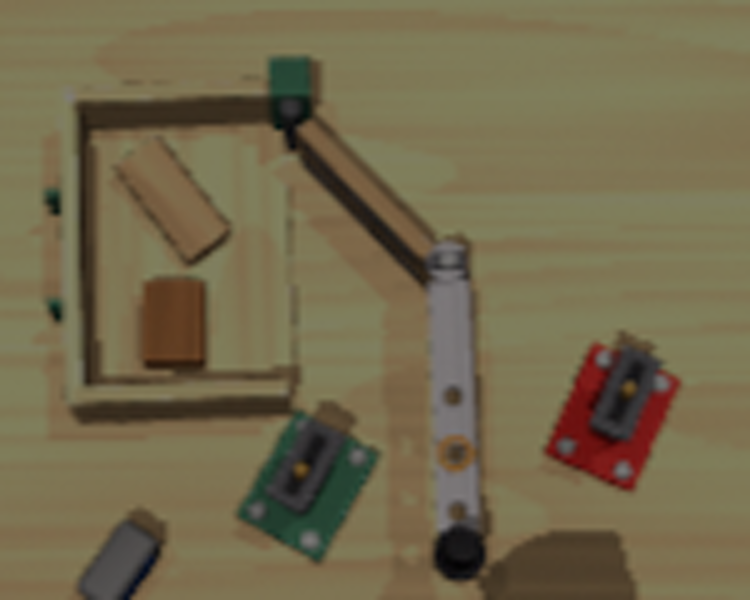

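View pics/sidec.png

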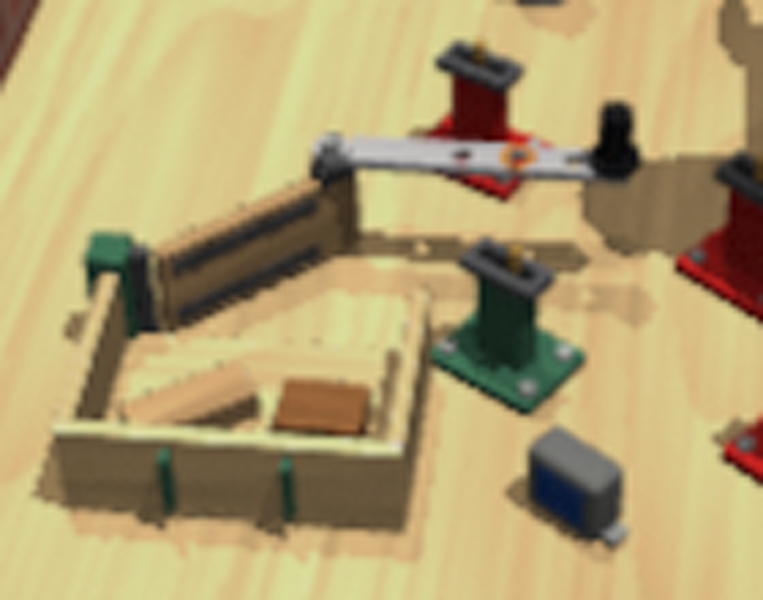

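The green stand at crop (305,465), the only green one, is the target; its peg shows at (302,469). Orange-ringed hole at (456,453), knob (460,550). Next, measure geometry.

```bash
cat >> h.py <<'E'
np.set_printoptions(precision=4,suppress=True)
def onplane(c,uv,z):
    uv=np.atleast_2d(uv).astype(float)
    d=np.c_[(uv[:,0]-c["cx"])/c["f"],(uv[:,1]-c["cy"])/c["f"],np.ones(len(uv))]@c["R"]; o=-c["R"].T@c["t"]
    return o+d*((z-o[2])/d[:,2])[:,None]
E
python3 - <<'E'
from h import *
d=np.load("top0.npz"); im=d["im"];P=d["P"]
c=cam("top")
im=c["image"];P=cloud(c)
hsv=cv2.cvtColor(im,cv2.COLOR_BGR2HSV)
# ring
m=(hsv[...,0]>8)&(hsv[...,0]<22)&(hsv[...,1]>130); m[:, :265]=0;m[:,300:]=0;m[:175]=0;m[200:]=0
v,u=np.nonzero(m); print("ring",len(u),onplane(c,[u.mean(),v.mean()],.104))
for n,w in [("side",None)]: pass
# knob: dark, z>0.11
Z=P[...,2]
m=(hsv[...,2]<60); m[:,270:295]&=True; m[:, :272]=0;m[:,294:]=0;m[:195]=0;m[216:]=0
v,u=np.nonzero(m&(Z>.143)); print("knobtop",len(u),onplane(c,[u.mean(),v.mean()],.152),np.nanmedian(Z[v,u]))
# bar
m=np.zeros_like(m); m[150:200,268:295]=1
m&=(Z>.085)&(Z<.125); q=P[m]; print("bar",len(q))
mu=q.mean(0); U,S,V=np.linalg.svd(q[:,:2]-mu[:2]); print("bar dir",V[0],mu)
a=np.polyfit(q[:,0],q[:,2],1); print("bar z slope",a,np.polyval(a,[.5,.7]))
# stand top
m=np.zeros_like(m); m[175:202,238:265]=1; m&=(Z>.085)&(Z<.105); q=P[m]
print("stand",len(q),q.mean(0),cv2.minAreaRect((q[:,:2]*1000).astype(np.float32)))
U,S,V=np.linalg.svd(q[:,:2]-q[:,:2].mean(0)); print(V[0])
# peg
m=(hsv[...,0]>15)&(hsv[...,0]<32)&(hsv[...,1]>120)&(hsv[...,2]>90); m2=np.zeros_like(m);m2[180:197,243:260]=1
v,u=np.nonzero(m&m2); print("peg",len(u),u.mean() if len(u) else 0,v.mean() if len(u) else 0, onplane(c,[u.mean(),v.mean()],.110) if len(u) else "")
print(hsv[186:192,247:254])
# walls
m=np.zeros_like(m); m[108:185,198:253]=1; m&=(Z>.068)&(Z<.088); q=P[m]
q=q[(q[:,1]>0.0)]
print("walls",len(q),cv2.minAreaRect((q[:,:2]*1000).astype(np.float32)))
m=np.zeros_like(m); m[100:122,240:256]=1; m&=(Z>.06); q=P[m]; print("post",len(q),np.percentile(q,[5,50,95],axis=0))
E
```

```text
ring 18 [[ 0.5736 -0.1088  0.104 ]]
knobtop 43 [[ 0.505  -0.1084  0.152 ]] 0.155074869643896
bar 382
bar dir [-0.9995 -0.0327] [ 0.6152 -0.1047  0.1057]
bar z slope [-0.0179  0.1167] [0.1078 0.1042]
stand 150 [ 0.5687 -0.0042  0.0964] ((569.1564331054688, -4.279853820800781), (30.355289459228516, 62.6809196472168), 61.459815979003906)
[-0.8755  0.4832]
peg 3 249.66666666666666 188.33333333333334 [[ 0.5634 -0.0024  0.11  ]]
[[[ 77  32  56]
  [140  13  58]
  [140  14  53]
  [165  13  39]
  [150  10  25]
  [120  11  24]
  [150  14  37]]

 [[120   9  57]
  [165  10  52]
  [ 18  96  64]
  [ 19 139  57]
  [ 17  92  25]
  [150  20  25]
  [  0   5  47]]

 [[150   5  56]
  [ 15  65  63]
  [ 19 152  99]
  [ 19 163 108]
  [ 18 168  70]
  [  0   7  35]
  [150   5  52]]

 [[150  10  50]
  [ 14  64  44]
  [ 18 162  88]
  [ 19 167  96]
  [ 18 138  63]
  [  0   5  47]
  [150   9  57]]

 [[150   6  46]
  [ 10  27  28]
  [ 18 163  47]
  [ 18 159  53]
  [ 13  49  47]
  [150   9  54]
  [140  13  60]]

 [[150   7  39]
  [  0  10  25]
  [  8  39  26]
  [  0  23  34]
  [150  10  50]
  [150   9  57]
  [120   5  52]]]
walls 581 ((734.7645874023438, 87.75288391113281), (235.72605895996094, 184.63478088378906), 2.8578624725341797)
post 136 [[ 0.8126 -0.0065  0.0687]
 [ 0.8389  0.0076  0.0876]
 [ 0.8604  0.0293  0.0951]]
```

```bash
cat >> h.py <<'E'
def goal(p,yawz):
    """print delta rows for tool pointing down at p, tool z (jaw) heading yawz deg"""
    s=arm.read_state(); M=R.from_quat(s["eef_rot"]).as_matrix()
    d=M.T@(np.array(p)-s["eef_pos"])*100
    z=M[:,2]; h=np.degrees(np.arctan2(z[1],z[0]))
    print("pos",s["eef_pos"],"axes",M.tolist(),"zhead",h,"delta cm",d,"F",s["wrist_force"],"t",s["time_s"],"gap",s["finger_gap"],"tw",-((yawz-h+180)%360-180),"tw alt",-((yawz+180-h+180)%360-180),"q",s["qpos"])
E
python3 - <<'E'
from h import *
goal([.505,-.1084,.21],90)
c=cam("wrist"); print(-c["R"].T@c["t"],c["R"])
E
```

```text
pos [ 0.2104 -0.5348  0.2102] axes [[-0.00028523300062682777, 0.9305663447957018, 0.3661231986308742], [0.0010296753887029664, 0.36612329274158284, -0.9305657818126859], [-0.9999994292052019, 0.00011155997663636619, -0.0010626117081794506]] zhead -68.52326465164104 delta cm [  0.0533  43.0256 -28.8927] F [ 0.2466  0.7856 -0.0468] t 0.2 gap 1.0010856796414689 tw -158.52326465164106 tw alt 21.476735348358943 q [-1.317   0.2764  1.5056 -0.      1.3607 -0.1211]
[ 0.2771 -0.5092  0.3743] [[ 0.3663 -0.9305 -0.001 ]
 [-0.8919 -0.3514  0.2845]
 [-0.2651 -0.1033 -0.9587]]
```

Request:
drive_tool(
  deltas=[
    [0, 3, -2, 3, 1],
    [0, 7, -4.5, 6, 1],
    [0, 11, -7.2, 9, 1],
    [0, 15, -10, 12, 1],
    [0, 19, -12.7, 15, 1],
    [0, 23, -15.4, 18, 1],
    [0, 27, -18.1, 21.5, 1],
    [0, 31, -20.8, 21.5, 1],
    [0, 35, -23.5, 21.5, 1],
    [0, 39, -26.2, 21.5, 1],
    [0, 41.5, -28, 21.5, 1],
    [0, 43, -28.9, 21.5, 1],
  ],
)

```text
time_s: 1.25
eef_pos: [0.4919, -0.1262, 0.2109]
eef_rot: [0.5, 0.5, -0.5, 0.5]
wrist_force: [0.7, -1.2, 0.4]
finger_gap: 1.003
```

```bash
python3 - <<'E'
from h import *
goal([.505,-.1084,.119],-90)
c=cam("wrist"); cv2.imwrite("pics/w1.png",c["image"]); P=cloud(c)
print(-c["R"].T@c["t"])
print(P[::48,::64].round(3)[...,2])
np.savez("w1.npz",**{k:c[k] for k in ["image","z_map","f","cx","cy","R","t"]})
E
```

```text
pos [ 0.4919 -0.1262  0.2109] axes [[0.0003498936459243873, 0.9999999003411686, -0.00027729422922145863], [-0.00033674084123719306, -0.0002771764069903204, -0.9999999048894181], [-0.9999998820900142, 0.00034998698893784486, 0.00033664382541442883]] zhead -90.01588779012161 delta cm [ 9.1872  1.3035 -1.7838] F [ 0.7451 -1.2259  0.3623] t 1.25 gap 1.0026092371530315 tw -0.015887790121610124 tw alt 179.9841122098784 q [-0.3881  0.1742  1.6422 -0.0002  1.3247  1.183 ]
[ 0.5635 -0.127   0.375 ]
[[ 0.014  0.012  0.     0.     0.001  0.001  0.097  0.001]
 [-0.001 -0.     0.015  0.002  0.001  0.012  0.097  0.001]
 [ 0.002  0.002  0.068  0.001  0.001  0.001  0.     0.001]
 [ 0.058  0.001 -0.    -0.002  0.001  0.001 -0.     0.001]
 [ 0.001  0.001  0.001  0.001  0.001  0.001  0.002  0.001]
 [-0.    -0.     0.001  0.002  0.055  0.001  0.     0.   ]
 [-0.     0.091  0.277 -0.     0.097  0.     0.275  0.003]
 [ 0.3    0.294  0.307  0.     0.002  0.002  0.307  0.299]]
```

View pics/w1.png

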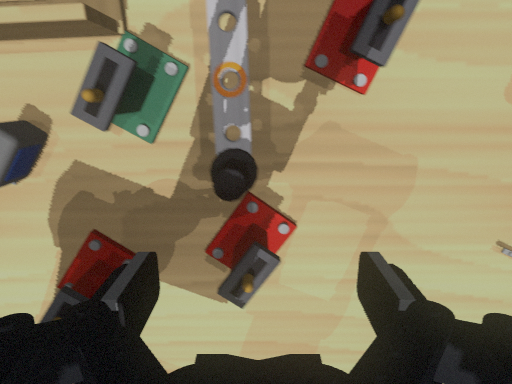

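Wrist view: knob (234,170), ringed hole (231,80), green stand plate (102,87) with its peg at (91,97). Measuring from this picture.

```bash
python3 - <<'E'
from h import *
c=dict(np.load("w1.npz")); im=c["image"];P=cloud(c);Z=P[...,2];hsv=cv2.cvtColor(im,cv2.COLOR_BGR2HSV)
m=np.zeros(Z.shape,bool);m[35:140,65:140]=1; s=m&(Z>.09)&(Z<.102); q=P[s]
print("stand",len(q),q.mean(0),cv2.minAreaRect((q[:,:2]*1000).astype(np.float32)))
y=(hsv[...,0]>10)&(hsv[...,0]<30)&(hsv[...,1]>110)
pm=y&m&(Z>.09); v,u=np.nonzero(pm); print("peg",len(u),u.mean(),v.mean(),u.min(),u.max(),v.min(),v.max(),P[pm].mean(0),np.nanmax(P[pm][:,2]))
t=pm&(Z>.113); print("pegtop",t.sum(),P[t].mean(0))
m=np.zeros(Z.shape,bool);m[55:105,205:255]=1
o=(hsv[...,0]>8)&(hsv[...,0]<22)&(hsv[...,1]>140)&m; v,u=np.nonzero(o); (cc,r)=cv2.minEnclosingCircle(np.c_[u,v].astype(np.float32)); print("ring",cc,r,u.mean(),v.mean(),onplane(c,[u.mean(),v.mean()],.105),np.nanmean(Z[o]))
m=np.zeros(Z.shape,bool);m[0:145,205:255]=1
b=m&(Z>.09)&(Z<.12); q=P[b]; print("bar",np.polyfit(q[:,0],q[:,2],1),[np.polyval(np.polyfit(q[:,0],q[:,2],1),x) for x in(.505,.575,.71)])
# bar centreline
rows=[(q[abs(q[:,0]-x)<.004]) for x in np.arange(.535,.66,.01)]
print([((r[:,0].mean()).round(4),((r[:,1].min()+r[:,1].max())/2).round(4),np.ptp(r[:,1]).round(4)) for r in rows if len(r)>20])
m=np.zeros(Z.shape,bool);m[140:205,200:265]=1
k=m&(Z>.14);q=P[k];print("knob",len(q),np.percentile(q,[2,50,98],axis=0),q.mean(0))
E
```

```text
stand 3130 [ 0.5689 -0.0068  0.0967] ((567.6505126953125, -4.64990234375), (30.716001510620117, 62.47441864013672), 60.59385299682617)
peg 239 92.22594142259415 94.99163179916317 82 103 89 102 [ 0.5631 -0.0028  0.1106] 0.11757170634875558
pegtop 125 [ 0.5624 -0.0024  0.1153]
ring (229.77545166015625, 79.30239868164062) 17.11920928955078 229.59240506329115 79.6126582278481 [[ 0.5742 -0.1057  0.105 ]] 0.10739991242538308
bar [-0.0142  0.1149] [np.float64(0.10767498562562042), np.float64(0.10667767448343236), np.float64(0.10475428870921255)]
[(np.float64(0.535), np.float64(-0.1077), np.float64(0.0282)), (np.float64(0.5451), np.float64(-0.1074), np.float64(0.0274)), (np.float64(0.5549), np.float64(-0.1071), np.float64(0.0279)), (np.float64(0.565), np.float64(-0.1066), np.float64(0.0277)), (np.float64(0.5754), np.float64(-0.1065), np.float64(0.028)), (np.float64(0.5851), np.float64(-0.106), np.float64(0.0277)), (np.float64(0.5951), np.float64(-0.1059), np.float64(0.028)), (np.float64(0.6049), np.float64(-0.1056), np.float64(0.0282)), (np.float64(0.6154), np.float64(-0.1053), np.float64(0.0281)), (np.float64(0.6245), np.float64(-0.1048), np.float64(0.0279))]
knob 1037 [[ 0.4945 -0.1196  0.142 ]
 [ 0.5062 -0.1091  0.1555]
 [ 0.5158 -0.0983  0.1569]] [ 0.5059 -0.1091  0.1545]
```

Request:
drive_tool(
  deltas=[
    [0, 1.3, -1.7, 0, 1],
    [0, 1.3, -1.7, 0, 1],
    [0, 1.3, -1.7, 0, 1],
    [0, 1.3, -1.7, 0, 1],
  ],
)

```text
time_s: 1.63
eef_pos: [0.5037, -0.1118, 0.2105]
eef_rot: [-0.5, -0.5, 0.5, -0.5]
wrist_force: [0.3, -0.1, -0.2]
finger_gap: 1.0
```

```bash
python3 - <<'E'
from h import *
goal([.505,-.109,.119],-88)
E
```

```text
pos [ 0.5037 -0.1118  0.2105] axes [[-0.0008769406715364025, 0.9999995049049586, -0.00047028172046237326], [-0.0005517059761444565, -0.00047076564326128945, -0.9999997370000779], [-0.9999994632976433, -0.000876680983665501, 0.0005521185365369441]] zhead -90.02694516286479 delta cm [ 9.1522  0.1381 -0.287 ] F [ 0.323  -0.0995 -0.2294] t 1.6333 gap 0.9998159929980844 tw -2.0269451628647914 tw alt 177.97305483713524 q [-0.3528  0.1874  1.6261 -0.0008  1.3287  1.2187]
```

Request:
drive_tool(
  deltas=[
    [2, 0.1, -0.2, -1, 1],
    [5, 0.1, -0.2, -2, 1],
    [7.5, 0.1, -0.2, -2, 1],
    [8.6, 0.1, -0.2, -2, 1],
    [9.1, 0.1, -0.2, -2, 1],
    [9.1, 0.1, -0.2, -2, 1],
    [9.1, 0.1, -0.2, -2, 1],
  ],
)

```text
time_s: 2.22
eef_pos: [0.5055, -0.1103, 0.1203]
eef_rot: [0.492, 0.508, -0.492, 0.509]
wrist_force: [0.1, 0.1, 0.2]
finger_gap: 1.003
```

```bash
python3 - <<'E'
from h import *
goal([.505,-.109,.119],-88)
c=cam("wrist"); cv2.imwrite("pics/w2.png",c["image"])
E
```

```text
pos [ 0.5055 -0.1103  0.1203] axes [[0.0008995746674915206, 0.9994523595913916, 0.033078265864731005], [-0.0006045637979041896, 0.03307881675664276, -0.999452563348854], [-0.9999994126338436, 0.000879084285308751, 0.0006339895799238326]] zhead -88.10440880038361 delta cm [ 0.1323 -0.0418 -0.1335] F [0.0875 0.068  0.1607] t 2.2167 gap 1.0031828411126658 tw -0.10440880038362366 tw alt 179.89559119961638 q [-0.3492  0.2588  1.7693 -0.0003  1.1125  1.1886]
```

View pics/w2.png

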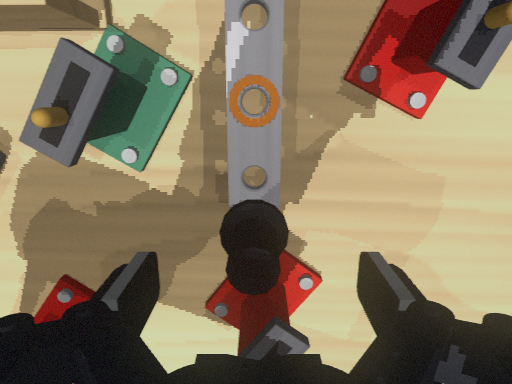

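The knob (254,255) is centred between the fingers. Closing.

Request:
drive_tool(
  deltas=[
    [0.1, 0, -0.1, 0, 0.6],
    [0.1, 0, -0.1, 0, 0.3],
    [0.1, 0, -0.1, 0, 0.1],
    [0.1, 0, -0.1, 0, 0.1],
    [0.1, 0, -0.1, 0, 0.1],
    [0.1, 0, -0.1, 0, 0.1],
    [0.1, 0, -0.1, 0, 0.1],
    [0.1, 0, -0.1, 0, 0.1],
    [0.1, 0, -0.1, 0, 0.1],
    [0.1, 0, -0.1, 0, 0.1],
  ],
  newtons=35,
)

```text
time_s: 3.1
eef_pos: [0.5053, -0.1082, 0.1187]
eef_rot: [0.491, 0.509, -0.491, 0.509]
wrist_force: [0.5, 0.8, 0.2]
finger_gap: 0.263
```

```bash
python3 - <<'E'
from h import *
goal([.505,-.109,.119],-88)
E
```

```text
pos [ 0.5053 -0.1082  0.1187] axes [[0.00010383025731824924, 0.9994042976110263, 0.03451143485700209], [-3.612537407327032e-05, 0.03451143876918425, -0.9994043022165946], [-0.9999999939571176, 0.00010252166737007018, 3.9687185669490255e-05]] zhead -88.02224770689759 delta cm [-0.0275 -0.0327  0.0791] F [0.5309 0.7949 0.2014] t 3.1 gap 0.2631997796571249 tw -0.022247706897587705 tw alt 179.9777522931024 q [-0.3456  0.2599  1.7722  0.      1.1094  1.1906]
```

Request:
drive_tool(
  deltas=[
    [-0.4, 0.07, 0, 0, 0.1],
    [-0.8, 0.15, 0, 0, 0.1],
    [-1.2, 0.24, 0, 0, 0.1],
    [-1.6, 0.34, 0, 0, 0.1],
    [-2.0, 0.44, 0, 0, 0.1],
    [-2.4, 0.55, 0, 0, 0.1],
    [-2.8, 0.67, 0, 0, 0.1],
    [-3.2, 0.8, 0, 0, 0.1],
    [-3.6, 0.93, 0, 0, 0.1],
    [-4.0, 1.08, 0, 0, 0.1],
    [-4.4, 1.22, 0, 0, 0.1],
    [-4.6, 1.3, 0, 0, 0.1],
  ],
)

```text
time_s: 4.1
eef_pos: [0.5187, -0.1079, 0.1653]
eef_rot: [0.491, 0.508, -0.491, 0.509]
wrist_force: [3.6, 0.1, -7.8]
finger_gap: 0.263
```

```bash
python3 - <<'E'
from h import *
goal([.505,-.109,.119],-88)
c=cam("wrist"); cv2.imwrite("pics/w3.png",c["image"])
np.savez("w3.npz",**{k:c[k] for k in ["image","z_map","f","cx","cy","R","t"]})
P=cloud(c);Z=P[...,2]
m=np.zeros(Z.shape,bool);m[0:170,215:285]=1;b=m&(Z>.1);q=P[b];print(np.polyfit(q[:,0],q[:,2],1))
E
```

```text
pos [ 0.5187 -0.1079  0.1653] axes [[0.0007132173056837443, 0.9994050990850092, 0.03448099830280549], [-0.0003132840056448427, 0.034481228687348764, -0.9994052965245596], [-0.9999996965870573, 0.0007019908076063563, 0.00033769024172430884]] zhead -88.02399252037239 delta cm [ 4.6315 -1.3737  0.063 ] F [ 3.598   0.0784 -7.7701] t 4.1 gap 0.2632816575756446 tw -0.023992520372388526 tw alt 179.97600747962758 q [-0.3364  0.2382  1.6751 -0.0001  1.2276  1.1999]
[-0.2296  0.2666]
```

View pics/w3.png

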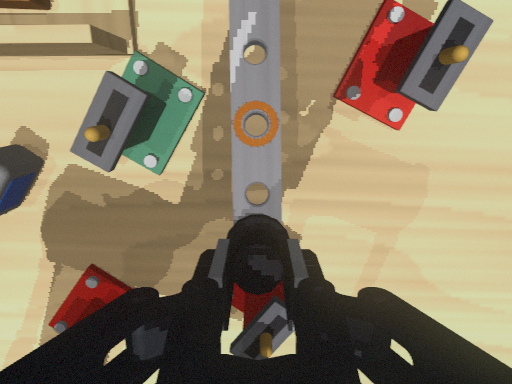

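Request:
drive_tool(
  deltas=[
    [0, 0, -0.4, 1, 0.1],
    [0, 0, -1.2, 3, 0.1],
    [0, 0, -2, 5, 0.1],
    [0, 0, -2.8, 7, 0.1],
    [0, 0, -3.6, 9, 0.1],
    [0, 0, -4.4, 11, 0.1],
    [0, 0, -5.2, 13, 0.1],
    [0, 0, -6, 15, 0.1],
    [0, 0, -6.8, 17, 0.1],
    [0, -0.1, -7.6, 19, 0.1],
    [0, -0.1, -8.2, 20, 0.1],
    [0, -0.1, -8.5, 20, 0.1],
  ],
)

```text
time_s: 5.15
eef_pos: [0.5136, -0.0226, 0.165]
eef_rot: [-0.572, -0.415, 0.573, -0.415]
wrist_force: [0.5, -1.0, -3.9]
finger_gap: 0.26
```

```bash
cat > meas.py <<'E'
from h import *
import sys
def meas(tag):
    c=cam("wrist"); im=c["image"]; cv2.imwrite(f"pics/{tag}.png",im); P=cloud(c);Z=P[...,2];hsv=cv2.cvtColor(im,cv2.COLOR_BGR2HSV)
    o=(hsv[...,0]>5)&(hsv[...,0]<22)&(hsv[...,1]>150)&(Z>.085); o[230:]=0
    n,l,st,ce=cv2.connectedComponentsWithStats(o.astype(np.uint8))
    for i in range(1,n):
        if st[i,4]>60: 
            q=P[l==i]; print("orange",st[i],ce[i],"mean",q.mean(0))
            (x,y),ax,a=cv2.fitEllipse(np.argwhere(l==i)[:,::-1].astype(np.float32)); 
    b=(hsv[...,1]<60)&(Z>.1)&(hsv[...,2]>70); b[:, :205]=0;b[:,310:]=0;b[190:]=0
    q=P[b]; 
    if len(q)>200:
        mu=q.mean(0);U,S,V=np.linalg.svd(q-mu,full_matrices=False); d=V[0]*np.sign(-V[0][0]); print("bar",len(q),mu,"heading",np.degrees(np.arctan2(d[1],d[0])),"lift",np.arcsin(d[2]))
    goal([0,0,0],-88); return c
meas(sys.argv[1])
E
python3 meas.py w4
```

```text
orange [236 100  44  46 848] [257.2807 122.5047] mean [ 0.5673 -0.0409  0.1361]
bar 7582 [ 0.5841 -0.046   0.1311] heading 162.11540921170507 lift 0.22987491318200182
pos [ 0.5134 -0.0223  0.1649] axes [[-0.001227098103260521, 0.9509855239079907, -0.30923296646329546], [-0.0004546387796932616, -0.3092336978643093, -0.9509859690914189], [-0.999999143766546, -0.0010263637803856196, 0.0008118149822090304]] zhead -108.01301771705162 delta cm [ 16.5527 -49.499   13.7411] F [-0.183  -0.3072 -3.0999] t 5.2 gap 0.25941186173274344 tw -20.01301771705164 tw alt 159.98698228294836 q [-0.1784  0.2164  1.7063 -0.0007  1.2201  1.707 ]
```

View pics/w4.png

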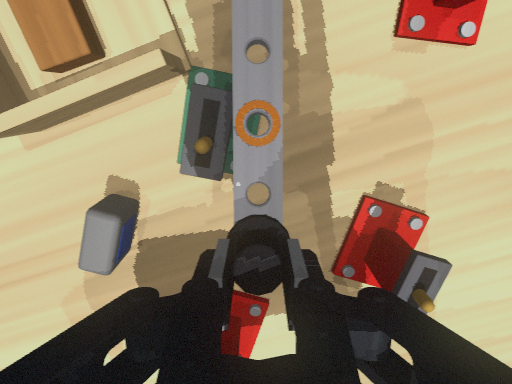

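Request:
drive_tool(
  deltas=[
    [0, -0.15, -0.4, 1, 0.1],
    [0, -0.4, -1.1, 3, 0.1],
    [0, -0.65, -1.8, 5, 0.1],
    [0, -0.9, -2.5, 7, 0.1],
    [0, -1.15, -3.2, 8, 0.1],
    [0, -1.4, -3.8, 9, 0.1],
    [0, -1.55, -4.2, 9.6, 0.1],
    [0, -1.6, -4.35, 9.6, 0.1],
    [0, -1.6, -4.35, 9.6, 0.1],
    [0, -1.6, -4.35, 9.6, 0.1],
  ],
)

```text
time_s: 6.03
eef_pos: [0.5125, 0.0233, 0.1648]
eef_rot: [-0.605, -0.366, 0.605, -0.366]
wrist_force: [1.4, -0.3, -3.8]
finger_gap: 0.262
```

```bash
python3 meas.py w5
```

```text
orange [233 100  45  46 857] [254.7036 122.6406] mean [ 0.5632 -0.0024  0.1361]
bar 7620 [ 0.579  -0.01    0.1312] heading 153.75144166054554 lift 0.2295422856753124
pos [0.5125 0.0233 0.1647] axes [[-0.0001740453387505947, 0.8861201316956788, -0.46345558785265845], [-2.5979265681763675e-05, -0.4634555987223621, -0.8861201427221791], [-0.999999984516649, -0.00014218484456529623, 0.00010368303700272752]] zhead -117.61031622018801 delta cm [ 16.4822 -44.3282  25.8133] F [ 2.1253 -0.3867 -4.1049] t 6.0833 gap 0.26030775806910045 tw -29.610316220187997 tw alt 150.389683779812 q [-0.0902  0.2146  1.7092 -0.      1.218   1.9625]
```

View pics/w5.png

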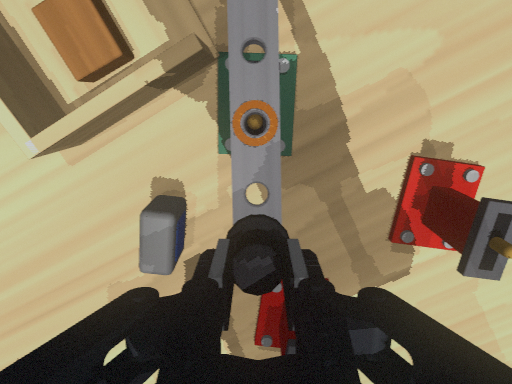

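Peg seen centred through the ringed hole at (255,122). Lowering partway.

Request:
drive_tool(
  deltas=[
    [0.2, -0.05, 0, 0, 0.1],
    [0.4, -0.1, 0, 0, 0.1],
    [0.6, -0.14, 0, 0, 0.1],
    [0.8, -0.18, 0, 0, 0.1],
    [1.0, -0.22, 0, 0, 0.1],
    [1.2, -0.26, 0, 0, 0.1],
    [1.3, -0.28, 0, 0, 0.1],
    [1.3, -0.28, 0, 0, 0.1],
    [1.3, -0.28, 0, 0, 0.1],
  ],
)

```text
time_s: 6.83
eef_pos: [0.5098, 0.0247, 0.1515]
eef_rot: [-0.605, -0.366, 0.605, -0.366]
wrist_force: [-1.5, 0.6, 1.8]
finger_gap: 0.26
```

```bash
python3 meas.py w6; python3 -c "
import cv2
i=cv2.imread('pics/w6.png');cv2.imwrite('pics/w6c.png',cv2.resize(i[60:190,180:330],(600,520),interpolation=cv2.INTER_CUBIC))"
```

```text
orange [234  92  46  48 922] [256.6063 115.7397] mean [ 0.5636 -0.004   0.1291]
bar 7731 [ 0.5754 -0.0097  0.126 ] heading 153.27431735449557 lift 0.1766972662665096
pos [0.5099 0.0247 0.1516] axes [[-0.0004735868266201593, 0.8859615592524157, -0.4637584406159593], [-0.00024480467638959835, -0.4637585814416092, -0.885961578292161], [-0.9999998578930841, -0.00030604949739282405, 0.00043651748770920373]] zhead -117.62990287099566 delta cm [ 15.1804 -44.0256  25.8238] F [-2.133   1.6279  2.7584] t 6.8833 gap 0.26395164993851084 tw -29.629902870995664 tw alt 150.3700971290043 q [-0.0878  0.2218  1.7348 -0.0003  1.1854  1.9653]
```

View pics/w6c.png

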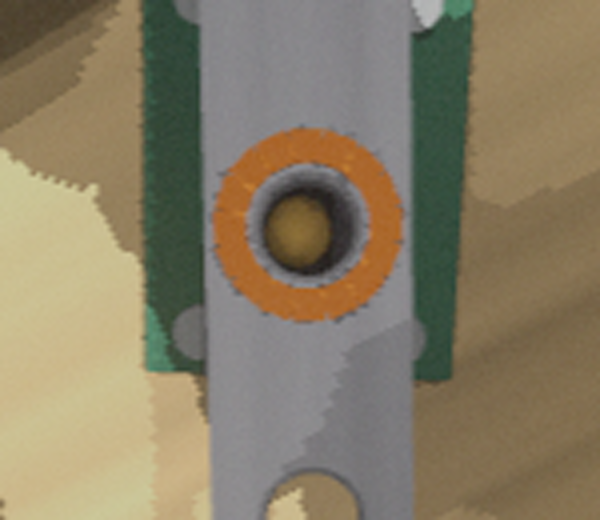

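Request:
drive_tool(
  deltas=[
    [0, 0, -0.1, 0, 0.1],
    [0, 0, -0.18, 0, 0.1],
    [0.1, -0.03, -0.18, 0, 0.1],
    [0.2, -0.06, -0.18, 0, 0.1],
    [0.3, -0.09, -0.18, 0, 0.1],
    [0.4, -0.12, -0.18, 0, 0.1],
    [0.5, -0.15, -0.18, 0, 0.1],
    [0.6, -0.18, -0.18, 0, 0.1],
    [0.6, -0.18, -0.18, 0, 0.1],
  ],
)

```text
time_s: 7.63
eef_pos: [0.5092, 0.0271, 0.1455]
eef_rot: [-0.605, -0.366, 0.605, -0.366]
wrist_force: [-2.7, 0.9, 3.4]
finger_gap: 0.259
```

```bash
python3 meas.py w7; python3 -c "
import cv2
i=cv2.imread('pics/w7.png');cv2.imwrite('pics/w7c.png',cv2.resize(i[60:190,180:330],(600,520),interpolation=cv2.INTER_CUBIC))"
```

```text
orange [235  89  47  49 955] [258.0429 112.8084] mean [ 0.5641 -0.003   0.1251]
bar 7750 [ 0.5742 -0.008   0.1226] heading 152.51950172940658 lift 0.14654914921108822
pos [0.5092 0.0272 0.1455] axes [[-0.00022824535972398863, 0.8859816410448671, -0.46372026010893763], [-0.00011279874783237664, -0.4637202920481237, -0.885981646547628], [-0.9999999675902489, -0.00014991413494030992, 0.00020577962458209753]] zhead -117.62743151551308 delta cm [ 14.566  -43.8522  26.0154] F [-3.1778 -0.8843  4.1176] t 7.6833 gap 0.2613250972330342 tw -29.62743151551308 tw alt 150.37256848448692 q [-0.0831  0.2259  1.7455 -0.0001  1.1704  1.9699]
```

View pics/w7c.png

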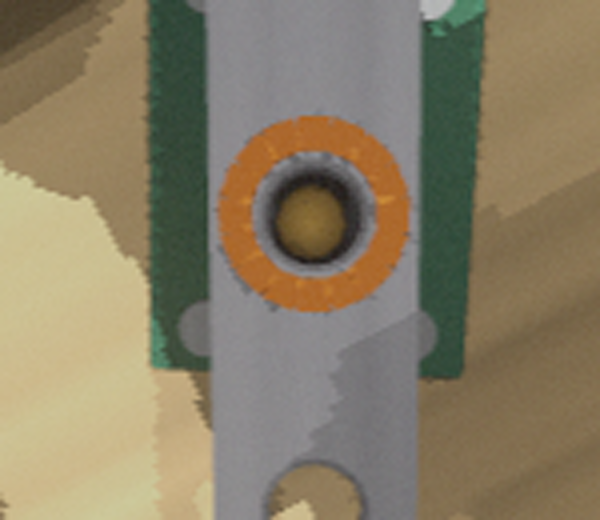

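Request:
drive_tool(
  deltas=[
    [0.1, -0.03, 0, 0, 0.1],
    [0.2, -0.05, 0, 0, 0.1],
    [0.3, -0.08, 0, 0, 0.1],
    [0.4, -0.1, 0, 0, 0.1],
    [0.5, -0.13, 0, 0, 0.1],
    [0.6, -0.15, 0, 0, 0.1],
    [0.7, -0.18, 0, 0, 0.1],
    [0.8, -0.2, 0, 0, 0.1],
    [0.8, -0.2, 0, 0, 0.1],
  ],
)

```text
time_s: 8.43
eef_pos: [0.5079, 0.0282, 0.1375]
eef_rot: [0.605, 0.366, -0.605, 0.366]
wrist_force: [-0.5, 1.1, 3.4]
finger_gap: 0.262
```

```bash
python3 meas.py w8; python3 -c "
import cv2
i=cv2.imread('pics/w8.png');cv2.imwrite('pics/w8c.png',cv2.resize(i[60:190,180:330],(600,520),interpolation=cv2.INTER_CUBIC))"
```

```text
orange [236  84  47  50 974] [258.9589 108.7064] mean [ 0.5646 -0.0033  0.1197]
orange [251 105  15  17  94] [258.0851 112.3191] mean [ 0.5631 -0.002   0.1158]
bar 7744 [ 0.5724 -0.0072  0.118 ] heading 151.98290404965752 lift 0.10676420557389521
pos [0.508  0.0282 0.1376] axes [[0.0007985465976571848, 0.8861212762577967, -0.4634527441785031], [3.778573664681151e-05, -0.4634529183517736, -0.886121544170698], [-0.9999996804477338, 0.000690097440868509, -0.00040357149630593225]] zhead -117.61013463001719 delta cm [ 13.721  -43.7162  26.0443] F [-1.8072  0.5535  2.6554] t 8.4833 gap 0.2580793789864115 tw -29.61013463001717 tw alt 150.38986536998283 q [-0.0815  0.2307  1.7608  0.0001  1.1493  1.9711]
```

View pics/w8c.png

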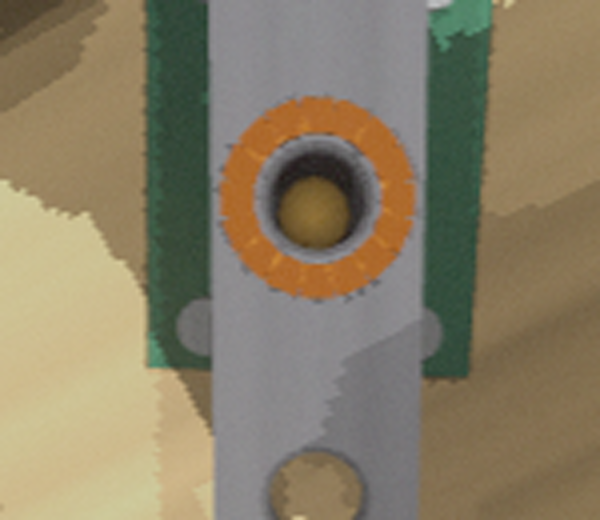

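Request:
drive_tool(
  deltas=[
    [0, -0.07, -0.06, 0, 0.1],
    [0, -0.14, -0.12, 0, 0.1],
    [0, -0.14, -0.12, 0, 0.1],
    [0.1, -0.16, -0.12, 0, 0.1],
    [0.2, -0.18, -0.12, 0, 0.1],
    [0.3, -0.2, -0.12, 0, 0.1],
    [0.4, -0.22, -0.12, 0, 0.1],
    [0.4, -0.22, -0.12, 0, 0.1],
  ],
)

```text
time_s: 9.15
eef_pos: [0.5065, 0.0303, 0.1336]
eef_rot: [0.605, 0.366, -0.605, 0.366]
wrist_force: [1.0, -0.9, 2.3]
finger_gap: 0.258
```

```bash
python3 meas.py w9; python3 -c "
import cv2
i=cv2.imread('pics/w9.png');cv2.imwrite('pics/w9c.png',cv2.resize(i[60:190,180:330],(600,520),interpolation=cv2.INTER_CUBIC))"
```

```text
orange [ 235   82   49   50 1014] [258.929  106.3659] mean [ 0.5643 -0.0018  0.1171]
orange [254 101  15  15 103] [261.1262 107.8252] mean [ 0.5631 -0.0025  0.1159]
bar 7749 [ 0.5708 -0.005   0.1157] heading 151.68402685611102 lift 0.087133233326353
pos [0.5065 0.0303 0.1337] axes [[0.0008247512239437371, 0.8861990193789575, -0.46330402311785834], [0.00011193382192375978, -0.46330425960038574, -0.8861992724590548], [-0.9999996536280592, 0.0006790345445984447, -0.00048130639838800393]] zhead -117.60051991931735 delta cm [ 13.3254 -43.494   26.1601] F [ 1.3306 -0.2784  0.7102] t 9.2 gap 0.2617238573489932 tw -29.60051991931735 tw alt 150.39948008068268 q [-0.0776  0.2323  1.7695  0.0002  1.139   1.9749]
```

View pics/w9c.png

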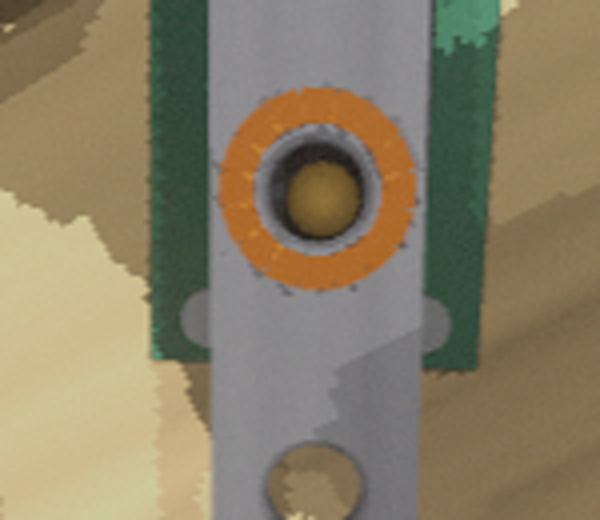

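Request:
drive_tool(
  deltas=[
    [0, -0.04, 0.07, 0, 0.1],
    [0, -0.08, 0.13, 0, 0.1],
    [0, -0.08, 0.13, 0, 0.1],
    [0.1, -0.11, 0.13, 0, 0.1],
    [0.2, -0.13, 0.13, 0, 0.1],
    [0.3, -0.15, 0.13, 0, 0.1],
    [0.4, -0.17, 0.13, 0, 0.1],
    [0.5, -0.19, 0.13, 0, 0.1],
    [0.6, -0.21, 0.13, 0, 0.1],
    [0.6, -0.21, 0.13, 0, 0.1],
  ],
)

```text
time_s: 10.03
eef_pos: [0.5029, 0.0302, 0.1273]
eef_rot: [-0.605, -0.366, 0.605, -0.366]
wrist_force: [0.2, -0.1, 2.3]
finger_gap: 0.262
```

```bash
python3 meas.py w10; python3 -c "
import cv2
i=cv2.imread('pics/w10.png');cv2.imwrite('pics/w10c.png',cv2.resize(i[60:190,180:330],(600,520),interpolation=cv2.INTER_CUBIC))"
```

```text
orange [ 233   78   49   51 1037] [257.3886 102.8351] mean [ 0.5626 -0.0021  0.113 ]
orange [250  95  14  17 101] [256.5446 103.297 ] mean [ 0.5627 -0.0017  0.1161]
bar 7798 [ 0.5671 -0.0041  0.1119] heading 152.54763705788807 lift 0.05536495645610452
pos [0.503  0.0302 0.1274] axes [[-0.0014951641824353656, 0.8859763031183583, -0.4637281043853119], [0.00017676311250131027, -0.46372838132221184, -0.8859774021447069], [-0.9999988666187927, -0.0014066517012193969, 0.0005367421371901271]] zhead -117.62794248511885 delta cm [ 12.8119 -43.1467  25.9891] F [-0.2166  0.062   2.9209] t 10.0833 gap 0.26575432547684325 tw -29.627942485118865 tw alt 150.37205751488113 q [-0.0783  0.2344  1.7843  0.0001  1.1244  1.9746]
```

View pics/w10c.png

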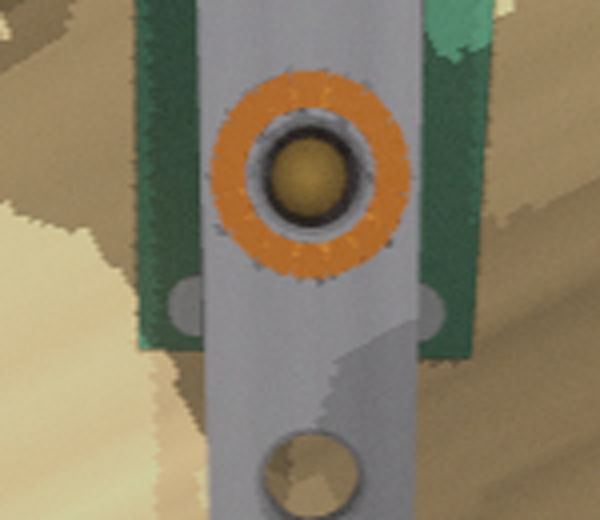

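Peg centred in the ringed hole and poking through. On down, slowly.

Request:
drive_tool(
  deltas=[
    [0.08, -0.02, 0, 0, 0.1],
    [0.16, -0.03, 0, 0, 0.1],
    [0.24, -0.05, 0, 0, 0.1],
    [0.32, -0.07, 0, 0, 0.1],
    [0.4, -0.08, 0, 0, 0.1],
    [0.48, -0.1, 0, 0, 0.1],
    [0.56, -0.11, 0, 0, 0.1],
    [0.64, -0.13, 0, 0, 0.1],
    [0.7, -0.14, 0, 0, 0.1],
    [0.7, -0.14, 0, 0, 0.1],
  ],
)

```text
time_s: 10.92
eef_pos: [0.5024, 0.0307, 0.1205]
eef_rot: [-0.605, -0.366, 0.605, -0.366]
wrist_force: [-1.5, 0.5, 2.2]
finger_gap: 0.262
```

```bash
python3 meas.py w11
```

```text
orange [ 234   74   50   53 1076] [258.6478  99.6385] mean [ 0.5632 -0.0029  0.1085]
orange [251  94  15  15  89] [258.4382 101.7865] mean [ 0.5625 -0.0024  0.1161]
bar 7844 [ 0.5656 -0.0038  0.1076] heading 152.30709080555675 lift 0.020478739067509345
pos [0.5024 0.0306 0.1205] axes [[-0.0002199758224518955, 0.8860146636051908, -0.4636571658965473], [-8.88087563518658e-05, -0.4636571925951416, -0.8860146724901325], [-0.9999999718618209, -0.00015372499000859685, 0.00018067923266110175]] zhead -117.62335118995395 delta cm [ 12.0661 -43.0892  26.0056] F [-2.2605  1.0334  2.5872] t 10.9667 gap 0.2617472366723292 tw -29.62335118995395 tw alt 150.37664881004605 q [-0.0773  0.2394  1.7966 -0.0001  1.1058  1.9756]
```

Request:
drive_tool(
  deltas=[
    [0.05, -0.05, 0, 0, 0.1],
    [0.1, -0.07, 0, 0, 0.1],
    [0.15, -0.09, 0, 0, 0.1],
    [0.2, -0.1, 0, 0, 0.1],
    [0.23, -0.11, 0, 0, 0.1],
    [0.26, -0.11, 0, 0, 0.1],
    [0.28, -0.12, 0, 0, 0.1],
    [0.28, -0.12, 0, 0, 0.1],
  ],
)

```text
time_s: 11.63
eef_pos: [0.5019, 0.0311, 0.1181]
eef_rot: [0.605, 0.366, -0.605, 0.367]
wrist_force: [0.2, -0.0, 2.3]
finger_gap: 0.259
```

```bash
python3 meas.py w12
```

```text
orange [ 234   73   50   53 1095] [258.5416  98.6648] mean [ 0.5632 -0.0026  0.1069]
orange [249  93  18  15  99] [257.1818 100.5556] mean [ 0.5629 -0.0017  0.1161]
bar 7848 [ 0.5649 -0.0034  0.1061] heading 152.2811061713537 lift 0.008391049272816942
pos [0.5019 0.0311 0.1181] axes [[0.0010774085730340666, 0.8860797549689304, -0.4635315599017685], [-0.0003150226905137554, -0.46353150519450936, -0.8860803826136864], [-0.9999993699755372, 0.0011006935597636103, -0.00022027758914786033]] zhead -117.61522918489099 delta cm [ 11.7564 -43.0439  26.0211] F [-0.1886 -0.5504  2.2641] t 11.6833 gap 0.2598797565920987 tw -29.615229184891007 tw alt 150.384770815109 q [-0.0764  0.2405  1.8021 -0.0003  1.0979  1.9765]
```

Request:
drive_tool(
  deltas=[
    [0.02, 0, 0, 0, 0.1],
    [0.04, -0.01, 0, 0, 0.1],
    [0.06, -0.01, 0, 0, 0.1],
    [0.08, -0.02, 0, 0, 0.1],
    [0.1, -0.02, 0, 0, 0.1],
    [0.12, -0.02, 0, 0, 0.1],
    [0.12, -0.02, 0, 0, 0.1],
  ],
)

```text
time_s: 12.27
eef_pos: [0.5019, 0.0311, 0.118]
eef_rot: [0.605, 0.366, -0.604, 0.367]
wrist_force: [-1.1, -0.6, 10.5]
finger_gap: 0.26
```

Request:
drive_tool(
  deltas=[
    [0.02, 0, 0, 0, 0.1],
    [0.04, -0.01, 0, 0, 0.1],
    [0.06, -0.01, 0, 0, 0.1],
    [0.08, -0.02, 0, 0, 0.1],
    [0.08, -0.02, 0, 0, 0.1],
    [0.08, -0.02, 0, 0, 0.1],
  ],
)

```text
time_s: 12.77
eef_pos: [0.5019, 0.0311, 0.1179]
eef_rot: [0.606, 0.366, -0.604, 0.367]
wrist_force: [-2.9, -1.0, 14.1]
finger_gap: 0.259
```

```bash
python3 meas.py w13
```

```text
orange [ 234   73   50   53 1087] [258.6523  98.7148] mean [ 0.5632 -0.0026  0.1068]
orange [250  93  15  16  87] [257.4138 100.3908] mean [ 0.563  -0.0018  0.1161]
bar 7839 [ 0.5649 -0.0034  0.106 ] heading 152.26662776153202 lift 0.007073476350552166
pos [0.502  0.0311 0.118 ] axes [[0.0028809866988471766, 0.8861431043372657, -0.4634027390414901], [-0.000797945025235669, -0.4634024775206602, -0.8861475650880338], [-0.9999955315897058, 0.002922749258533197, -0.0006279628921969926]] zhead -117.60690486059447 delta cm [ 11.6528 -43.0749  26.0248] F [-1.6163 -0.3288 14.6687] t 12.8167 gap 0.2583332832385586 tw -29.606904860594454 tw alt 150.39309513940555 q [-0.0761  0.2398  1.8035 -0.0006  1.0954  1.9768]
```

Contact felt, and the commanded press grew to about 14 N because I sent two steps together; easing off at once.

Request:
drive_tool(
  deltas=[
    [-0.06, 0, 0, 0, 0.1],
    [-0.12, 0, 0, 0, 0.1],
    [-0.12, 0, 0, 0, 0.1],
  ],
)

```text
time_s: 13.07
eef_pos: [0.502, 0.0311, 0.118]
eef_rot: [0.605, 0.366, -0.604, 0.367]
wrist_force: [0.7, -0.3, 7.8]
finger_gap: 0.255
```

```bash
python3 meas.py w14;  python3 - <<'E'
from h import *
c=cam("side"); cv2.imwrite("pics/s14.png",cv2.resize(c["image"][140:250,200:340],(763,600),interpolation=cv2.INTER_CUBIC))
c=cam("wrist");P=cloud(c);Z=P[...,2];hsv=cv2.cvtColor(c["image"],cv2.COLOR_BGR2HSV)
H=np.array([-.8855,.4647]); N=np.array([-.4647,-.8855])
q=P[(Z>.085)&(Z<.115)]; d=q[:,:2]-[.5628,-.0022]; a=d@H;l=d@N
for lo in range(-110,46,10):
    k=(a*1000>lo)&(a*1000<lo+10)&(abs(l)<.012)&(Z[(Z>.085)&(Z<.115)]>.1); kk=(a*1000>lo)&(a*1000<lo+10)&(abs(l)<.0155)&(abs(l)>.0145)
    print(lo,k.sum(),np.median(q[k][:,2]) if k.any() else "")
E
```

```text
orange [ 234   73   50   53 1098] [258.5838  98.7832] mean [ 0.5632 -0.0026  0.1068]
orange [250  92  15  15  79] [256.5949  99.3924] mean [ 0.5635 -0.0017  0.116 ]
bar 7822 [ 0.565  -0.0034  0.106 ] heading 152.29145378839843 lift 0.007667175602888871
pos [0.5019 0.0311 0.118 ] axes [[0.002198004612575466, 0.8861279102108219, -0.46343553545355676], [-0.0007009001366476975, -0.4634351759443092, -0.8861305470620375], [-0.9999973387538198, 0.0022725410599132023, -0.0003975454810011825]] zhead -117.60902186348817 delta cm [ 11.6913 -43.0607  26.0192] F [-0.0121 -0.286   7.7824] t 13.1167 gap 0.25861926583403366 tw -29.60902186348818 tw alt 150.39097813651182 q [-0.0762  0.24    1.8031 -0.0006  1.0963  1.9768]
-110 0 
-100 0 
-90 0 
-80 0 
-70 0 
-60 0 
-50 380 0.10560403721628764
-40 837 0.10576008163328382
-30 1133 0.10592479723254887
-20 1031 0.10608656196181132
-10 815 0.10652666452178897
0 813 0.10665089849984619
10 919 0.10629490329000389
20 865 0.10633786484927095
30 579 0.10631671267146772
40 677 0.10628520988681531
```

View pics/s14.png

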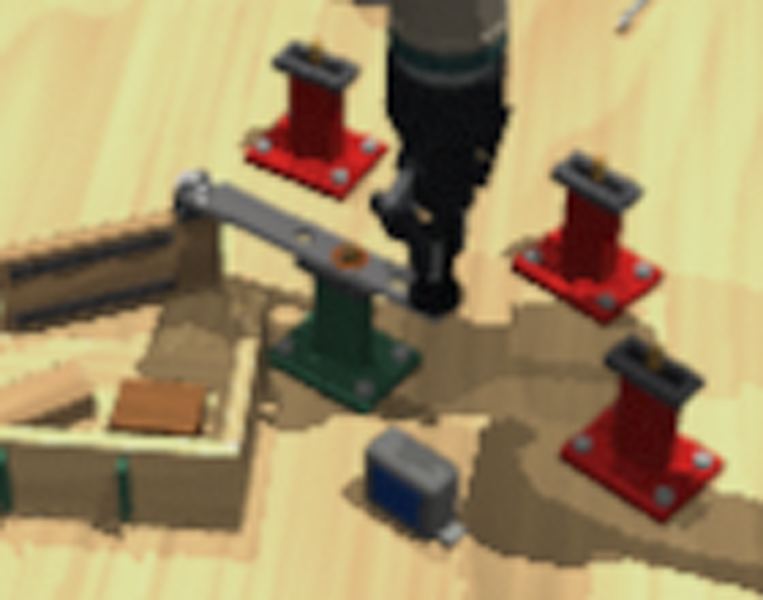

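View pics/w14.png

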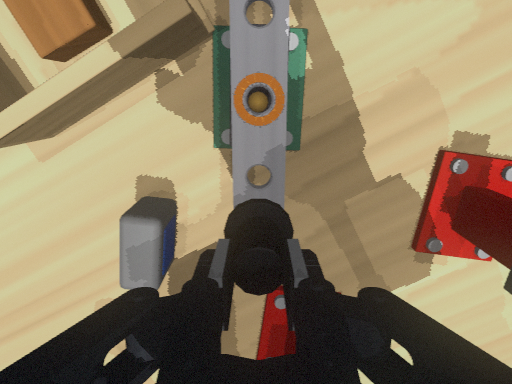

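Request:
drive_tool(
  deltas=[
    [-0.05, 0, 0, 0, 0.1],
    [-0.1, 0, 0, 0, 0.1],
    [-0.1, 0, 0, 0, 0.1],
  ],
)

```text
time_s: 13.47
eef_pos: [0.5017, 0.0314, 0.1181]
eef_rot: [0.605, 0.366, -0.605, 0.366]
wrist_force: [2.3, 0.1, 1.7]
finger_gap: 0.257
```

Force is down to about 2 N. Letting go.

Request:
drive_tool(
  deltas=[
    [0, 0, 0, 0, 0.3],
    [0, 0, 0, 0, 0.4],
    [0, 0, 0, 0, 0.6],
    [0, 0, 0, 0, 0.9],
    [0, 0, 0, 0, 1],
    [0, 0, 0, 0, 1],
    [0, 0, 0, 0, 1],
    [0, 0, 0, 0, 1],
  ],
)

```text
time_s: 14.13
eef_pos: [0.501, 0.0314, 0.1181]
eef_rot: [-0.605, -0.366, 0.605, -0.366]
wrist_force: [0.9, 0.6, 0.3]
finger_gap: 0.996
```

```bash
python3 meas.py w15
```

```text
orange [ 233   71   50   53 1109] [257.2462  97.0252] mean [ 0.5632 -0.0021  0.1068]
orange [248  90  19  19 151] [257.0728  98.3907] mean [ 0.5628 -0.0018  0.1158]
bar 7861 [ 0.5642 -0.0024  0.106 ] heading 152.1106145898604 lift 0.007542639113624835
pos [0.501  0.0314 0.1181] axes [[-5.677170569640122e-05, 0.8859712740056965, -0.4637401194782447], [-7.01615980732706e-05, -0.46374012261314795, -0.8859712714056212], [-0.9999999959271619, -1.7761352402390074e-05, 8.848847819187267e-05]] zhead -117.62871529625569 delta cm [ 11.8112 -42.9318  26.0127] F [ 1.2077  0.4997 -0.3922] t 14.1833 gap 0.9991073529989084 tw -29.628715296255677 tw alt 150.37128470374432 q [-0.0761  0.2399  1.803  -0.0001  1.0988  1.977 ]
```

View pics/w15.png

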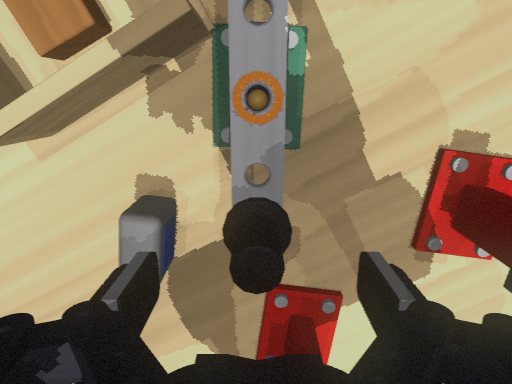

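Fingers are clear of the knob (257,240). Going straight up.

Request:
drive_tool(
  deltas=[
    [-0.5, 0, 0, 0, 1],
    [-1.5, 0, 0, 0, 1],
    [-3, 0, 0, 0, 1],
    [-5, 0, 0, 0, 1],
    [-7, 0, 0, 0, 1],
    [-8.5, 0, 0, 0, 1],
    [-9.5, 0, 0, 0, 1],
    [-9.5, 0, 0, 0, 1],
    [-9.5, 0, 0, 0, 1],
    [-9.5, 0, 0, 0, 1],
  ],
)

```text
time_s: 15.02
eef_pos: [0.5004, 0.0314, 0.2123]
eef_rot: [-0.604, -0.366, 0.605, -0.366]
wrist_force: [-0.3, -0.3, -0.6]
finger_gap: 0.996
```

```bash
python3 meas.py w16; python3 - <<'E'
from h import *
c=cam("wrist");P=cloud(c);Z=P[...,2]
H=np.array([-.874,.486]); N=np.array([-.486,-.874])
d=P[...,:2]-[.568,-.0046]; a=d@H;l=d@N
for nm,mk in dict(stand=(abs(a)<.028)&(abs(l)>.0142)&(abs(l)<.018)&(Z>.09)&(Z<.1),bar=(abs(a)<.028)&(abs(l)<.01)&(Z>.1)&(Z<.112)).items(): print(nm,mk.sum(),np.median(Z[mk]) if mk.any() else "")
c=cam("side"); cv2.imwrite("pics/s16.png",cv2.resize(c["image"][140:250,200:340],(763,600),interpolation=cv2.INTER_CUBIC))
E
```

```text
orange [241  79  33  34 457] [257.1335  95.0897] mean [ 0.5632 -0.0022  0.1068]
orange [469 205  11  10  68] [474.5588 209.8676] mean [ 0.4012 -0.1179  0.1155]
bar 4796 [ 0.5739 -0.0074  0.106 ] heading 152.07027907042539 lift 0.008297022047400376
pos [0.5002 0.0314 0.212 ] axes [[-0.002226251574104443, 0.8859757690205816, -0.46372619131586457], [9.870718014459712e-05, -0.46372714352852046, -0.8859780621503963], [-0.9999975170273281, -0.0020181831601882583, 0.0009449211133988888]] zhead -117.62782783622578 delta cm [ 21.3147 -42.816   25.9616] F [-0.7615  0.1831 -0.3195] t 15.0667 gap 0.9990386698467415 tw -29.627827836225777 tw alt 150.37217216377422 q [-0.0761  0.1649  1.6511 -0.0001  1.3278  1.9769]
stand 100 0.09643354758887049
bar 1806 0.10616283050183478
```

View pics/s16.png

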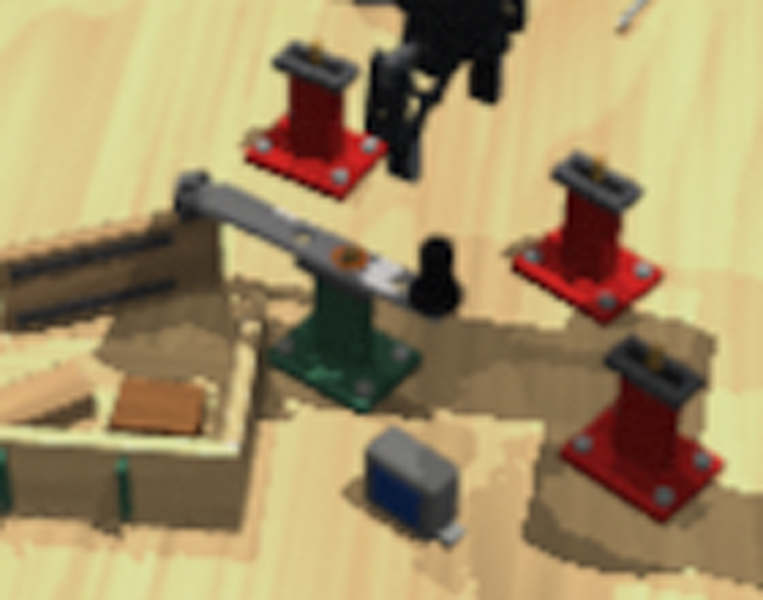

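View pics/w16.png

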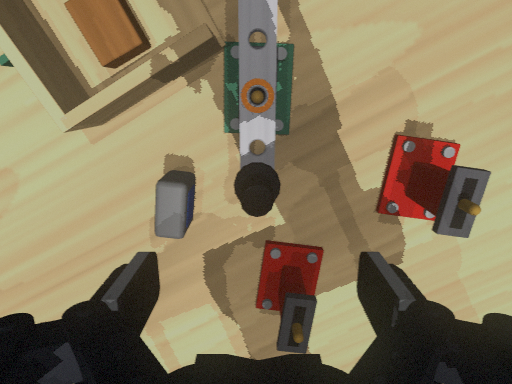

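The stay is within the limits: about 5 mm from the slot's middle, about 0 mm off its line, and about 1.7 mm above the plate by depth. The arm is clear, so I'm handing in.

```bash
python3 -c "
from station import arm
print(arm.hand_in())"
```

```text
the job is handed in; nothing more can be done
None
```

I raised the stay by its knob to about 0.23 rad and swung it with the gate until the ringed hole was over the green stand's peg. I then lowered it in small steps until it met firm contact, eased off to about 2 N, let go, lifted clear and handed in at about 15 s.

**Last checks (all within the limits):**
- The peg stands through the ringed hole.
- The hole is about 5 mm from the slot's middle and less than 1 mm off its line.
- The stay's lift reads about 0.008 rad.
- The robot is clear of everything, and nothing else looked disturbed in the last side and wrist views. I did not measure the other things' positions.

**What fell short or disagreed:**
- **Press too hard:** at contact I sent two press steps together, so the wrist force reached about 14.7 N, over the 10 N you asked for. By the stated leverage that is about 29 N on the stand, very close to the 30 N limit. I couldn't measure the stand force itself. I eased off straight away.
- **Height above the plate:** depth readings put the bar's underside about 1.7 mm above the plate, a little more than the lift angle suggests (about 1.1 mm). Both are under the 3.5 mm limit and within the camera's calibration.

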